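# Snap the cleaning pick into its clips and shut the charger flap

## Task

Put the blue cleaning pick away in the sand-coloured charger: lay it along the two spring clips, centred, either way round, press it gently down until the fingers of both clips have snapped over it and it sits level on its seats, let go, and then shut the flap. Don't force the charger (keep every push on it under 35 newtons), and leave the jar, mug, tin and loose cap where they are.

Things in the scene. Friction and masses are not known exactly. Their poses are not given: they have to be found in the camera images.
- pick: Blue cleaning pick, 25 to 50 g, lying in the tray, axis 12.5 mm above the work surface. Round handle 18 mm in diameter, 140 mm long; origin at its middle on the axis, x along it. The last 8 mm of each end (62 to 70 mm out) is a 19 mm square collar that stops it rolling; a tapered tip sticks out 25 mm more at +x. Grip it at the middle, across the axis.
- tray: Fixed stainless steel tray, 230 (x) by 180 (y) by 12 mm high, walls and floor 3 mm thick; origin at the centre of its underside. The pick lies in it roughly along the tray's x.
- charger: Fixed sand-coloured charging dock; origin on its underside (work surface) below the clips, x away from the hinge wall, y along the clips. Base x -85 to +80 mm, y -105 to +105 mm, deck 22 mm high. Hinge wall at x -82 to -74 mm and two 12 mm square posts at x 42, y -97 and +97 mm, all 108 mm high. On the deck a grey rail carries two spring clips. Breaks if pushed with over 35 N.
- home_low (a point): Fixed to the charger 56 mm above its underside, midway between the clips: where the middle of a pick fully home lies when the rail is at its lowest. The rail is height-adjustable and has been left anywhere from 0 to 30 mm higher (not reported; it does not yield): the seat must be found by feel. The pick goes along the charger's y. 26 mm are free under the axis of a seated pick.
- clip_l (a point): Middle of the +y clip at the height of home_low; the other is at y -44 mm. Each is 10 mm long (y): two sprung steel fingers, flared mouth 34 mm wide, lips 13 mm apart, flat seat. Above home the pick touches the flares or lips at about 16 mm (20 if off-centre) and passes the lips by 7 mm, with a peak of 7 to 13 N in all; then the force falls, and rises steeply at the seat.
- flap (a joint): Hinge of the charger's flap, rad: 0 = shut (level over the clips), 1.9 = fully open, leaning back past upright toward the charger's -x, as at the start. The flap is a light sand-coloured plate, 125 mm from hinge to edge, 200 mm wide, 5 mm thick. Pushed past upright (below 1.4) from behind, from -x toward +x, it falls shut by itself in some 2 s; above 1.6 it falls open.
- hinge_mid (a point): Middle of the flap's hinge axis: on the charger at x -72 mm, 113 mm above its underside; the axis runs along the charger's y.
- flap_edge (a point): Middle of the free edge of the flap (about 231 mm above the work surface when open). Push close to this edge, so that the gripper's body does not press on it from above.
- jar: Loose small green glass jar with a screw-top lid, 52 mm in diameter, 70 mm high; origin at the centre of its underside. Leave alone.
- mug: Loose blue mug, 80 mm in diameter, 90 mm high; origin under its centre. Leave alone.
- tin: Loose tin with a paper label, 60 mm in diameter, 60 mm high; origin under its centre. Leave alone.
- cap: Loose dark steel cap, 30 mm in diameter, 10 mm high, in a corner of the tray; origin under its centre. Leave alone.
Not all that is in view belongs to the job. What is meant by the pick is not green, turquoise or white, and is the larger of those in its own colour.

How it is judged:
On the way:
1. the pick sits snapped in both clips, level and centred, while the flap is still open (x of pick in the frame of charger between -0.004 and 0.004 m and y of pick in the frame of charger between -0.013 and 0.013 m and distance between pick and rail_c0 below 0.036 m and z of pick in the frame of charger above 0.053 m and angle between the x axis of pick and the y axis of charger, either way round below 0.06 rad and value of joint flap above 1.2 rad), for 0.2 s.
At the end, for the whole second after the job is handed in: The pick is snapped home in both clips: axis within 4 mm of the rail's centre line, its middle within 36 mm of the centre of the rail's beam (30 when home, 45 on the lips), middle within 13 mm of the charger's centre, parallel within 0.06 rad, at rest; the flap is shut (under 0.08 rad) (x of pick in the frame of charger between -0.004 and 0.004 m and y of pick in the frame of charger between -0.013 and 0.013 m and distance between pick and rail_c0 below 0.036 m and z of pick in the frame of charger above 0.053 m and angle between the x axis of pick and the y axis of charger, either way round below 0.06 rad and value of joint flap below 0.08 rad and linear speed of pick below 0.02 m/s); the robot touches nothing.
It fails at once if anything pushes on the charger, its clips or its flap with more than 35 N (contact force between charger and anything else above 35 N).
It fails at once if the jar is moved more than 30 mm (distance of jar from where it was at the start of the episode above 0.03 m).
It fails at once if the mug is moved more than 30 mm (distance of mug from where it was at the start of the episode above 0.03 m).
It fails at once if the tin is moved more than 30 mm (distance of tin from where it was at the start of the episode above 0.03 m).
It fails at once if the dark steel cap in the tray is moved more than 30 mm (distance of cap from where it was at the start of the episode above 0.03 m).
It also fails if it takes over 61 s, if anything falls off the work surface, if the arm or the gripper's body presses on something with over 40 N, if the wrist force passes 120 N, or if a joint passes its speed limit or range.

## Robot

A 6-joint arm with a two-finger parallel gripper is mounted at the origin on the work surface. World frame = base frame: x ahead of the robot, y to its left, z up, the work surface at z = 0. Lengths are in m, angles in rad, forces in N, time in s.
With the tool pointing down it reaches from about 0.375 to 0.75 m from the base axis. Payload 9 kg.
Tool frame: the origin (TCP) lies at the very end of the fingers, on their centre line; the grasp point (between the pads) lies 19 mm behind it; y points along the fingers, z is the direction in which the jaws open and shut, and the axes are right-handed (so a half turn about y gives the same grasp; the last joint's range is limited). The gripper opens to 85 mm and grips with 20 to 120 N. Pads are 22 mm wide; open, the fingers measure 114 mm over their backs; the gripper's body (76 mm by 85 mm) begins 54 mm behind the grasp point. The pads swing forward as they close: fully open they stand 13 mm farther back than shut.
Start: joints at [-1.504, 0.104, 0.097, 1.564, 0, 1.353], TCP at [0.169, -0.576, 0.193] pointing down, gripper open.
Joint ranges: [-2.99, 2.99], [-0.84, 1.86], [-1.1, 1.16], [-1.84, 2.11], [-1.51, 1.56], [-3.14, 3.14]. Speed limits (rad/s): [2.22, 2.22, 2.57, 3.14, 3.14, 3.14].

## Interface

Orientations are given as a 3x3 rotation matrix whose columns are the frame's x, y, z axes.
In Python, from station import status, capture, calibration, job gives the robot as it stands.
- The arm moves only by the tool play_rows, never from a script. Its argument "plan" is a list of rows, each a list of 3 entries, a list of its own where there are three numbers: the turn, a rotation vector about the world's x, y, z in degrees, then the shift along the world's x, y, z in mm, then the opening, from 0 (shut) to 1 (fully open). In form: [[[wx, wy, wz], [x, y, z], gripper], ...]. A call has exactly 8 rows; each row is the pose to reach, as a shift and turn from the pose measured when the call began; what a row does not reach only later rows make up. A row lasts 1/10 s, in which the tool goes at most 50 mm and 8.59 degrees, less where a joint would pass 70% of its speed; a pose out of reach is approached as far as the arm can. A call with a gripper value outside its range is refused whole. The fingers move at their own pace and stop on an object; "force" is the grip in N (left out, the last holds). Time passes only in rows, so rows that repeat a pose let the fingers close, or fill a call up. It gives the time, the measured TCP pose, the force and the opening at its end, in the units of the state.
- status.state(): the state, without advancing time (a new reading comes with each control period).
- capture(name): name is "side" or "top" or "wrist"; returns the picture (400x640x3 uint8, red, green, blue); there is no depth.
- calibration(name): a dict with "vfov" (degrees; the focal length in pixels is half the picture's height over the tangent of half this angle, whatever the lens; pixels are square), "cx", "cy" (the principal point, pixels), "extrinsics" (4x4, takes a point from camera to world coordinates); the wrist camera has in their place "tool_from_camera" (4x4, takes a point from camera to tool coordinates, whose origin is the TCP and whose axes are the tool frame's). Camera axes: x right, y down, z forward; pixel columns grow to the right and rows downward; lengths in m; the calibration is good to about 2 mm. A picture is of the moment at which its call begins: read the wrist's pose just before it. calibration takes no time and is no camera call.
- job.sign_off(): hands the job in, once; it reports no verdict.
The state is a dict: "time": time; "q": joint angles; "joint_vel": joint speeds; "tau": joint torques, N m; "ee_pos": TCP position; "tool_rot": TCP orientation; "force": force on the tool from outside, world axes, zero at the start; "wrist_torque": the same for the moment, N m; "opening": finger opening in m.
Only numpy, scipy, OpenCV 4.12 (cv2) and the standard library are available. Lean on these libraries where they do the work, as an engineer would, in place of code of your own. Each camera call takes 0.05 s, during which the arm holds its last target. There are 200 camera calls.

## Working session

There is one attempt and no reset: what is moved stays moved. The work goes in short steps, Python scripts to look and compute and a tool call to move; the robot and the scene stay as the last step left them, time stands still between calls to the robot, and variables do not carry over. Pictures are saved under pics/ and viewed, about 8 in all and at most 12, crops included, and the job is handed in when it is done.

Besides the shell and the picture viewer there is one more tool, called after "Request:" by a JSON object that holds its "fn" and its "kwargs". play_rows: Moves the arm, as the interface text tells. Its arguments: {"type":"object","properties":{"plan":{"type":"array"},"force":{"type":"number"}},"required":["plan"]}

```bash
mkdir -p pics
cat > h.py <<'E'
import numpy as np, cv2
from station import status, capture, calibration, job
def K(c):
    f=200/np.tan(np.radians(c["vfov"])/2); return f,c["cx"],c["cy"]
def T(name,s=None):
    c=calibration(name)
    if name!="wrist": return np.array(c["extrinsics"])
    s=s or status.state(); M=np.eye(4); M[:3,:3]=s["tool_rot"]; M[:3,3]=s["ee_pos"]
    return M@np.array(c["tool_from_camera"])
def ray(name,u,v,M=None):
    f,cx,cy=K(calibration(name)); M=T(name) if M is None else M
    d=M[:3,:3]@np.array([(u-cx)/f,(v-cy)/f,1]); return M[:3,3],d
def onz(name,u,v,z,M=None):
    o,d=ray(name,u,v,M); return o+d*(z-o[2])/d[2]
def proj(name,p,M=None):
    f,cx,cy=K(calibration(name)); M=T(name) if M is None else M
    q=np.linalg.inv(M)@np.append(p,1); return f*q[0]/q[2]+cx,f*q[1]/q[2]+cy
E
python3 - <<'E'
from h import *
s=status.state(); print(s)
for n in("side","top"):
    im=capture(n); cv2.imwrite(f"pics/{n}0.png",im[:,:,::-1]); c=calibration(n); print(n,c["vfov"],c["cx"],c["cy"],np.round(c["extrinsics"],3).tolist())
print(calibration("wrist"))
E
```

```text
{'time': 0.0, 'q': array([-1.50369458e+00,  1.04714416e-01,  9.64845283e-02,  1.56389278e+00,
       -2.16464870e-05,  1.35310762e+00]), 'joint_vel': array([-0.00079066,  0.00076235, -0.00035308, -0.00078979, -0.00012358,
       -0.00022726]), 'tau': array([-1.53835153e-03, -5.56934023e+01,  5.03647435e+01,  1.69986271e-02,
       -5.12388087e-04, -1.05770096e-05]), 'ee_pos': array([ 0.16855635, -0.57544539,  0.1918219 ]), 'tool_rot': array([[-9.59720557e-01, -1.10530588e-04,  2.80956295e-01],
       [-2.80956191e-01,  1.32190160e-03, -9.59719684e-01],
       [-2.65318195e-04, -9.99999120e-01, -1.29971039e-03]]), 'force': array([ 0.57719372, -0.45815357, -0.78846959]), 'wrist_torque': array([ 0.04494377, -0.00156964, -0.02445761]), 'opening': 0.08536745529541089}
side 42.591255950945765 324.1067849392512 193.5920948934029 [[-0.991, -0.084, 0.107, 0.367], [-0.137, 0.607, -0.783, 1.199], [0.001, -0.79, -0.613, 1.014], [0.0, 0.0, 0.0, 1.0]]
top 56.72687721822541 315.5409635950748 199.97210057878962 [[0.005, -0.993, 0.119, 0.364], [-1.0, -0.004, 0.008, -0.011], [-0.007, -0.119, -0.993, 1.235], [0.0, 0.0, 0.0, 1.0]]
{'vfov': 69.07315451017655, 'cx': 320.10434071625116, 'cy': 197.1456871330657, 'tool_from_camera': array([[-7.12569306e-04,  9.60889387e-01,  2.76931541e-01,
        -6.98945451e-02],
       [ 2.90390786e-04, -2.76931401e-01,  9.60889648e-01,
        -1.81939489e-01],
       [ 9.99999704e-01,  7.65118838e-04, -8.17006079e-05,
        -6.64697535e-04],
       [ 0.00000000e+00,  0.00000000e+00,  0.00000000e+00,
         1.00000000e+00]])}
```

View pics/top0.png

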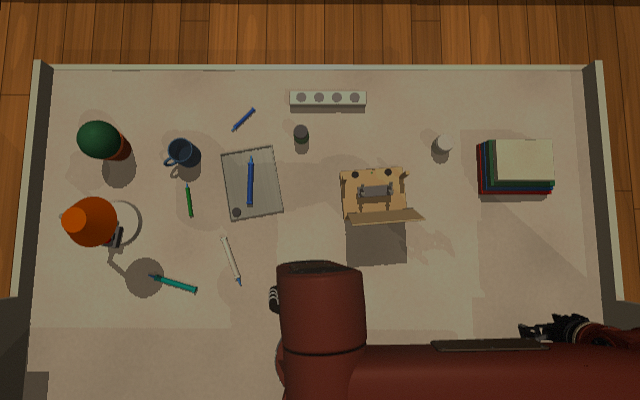

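View pics/side0.png

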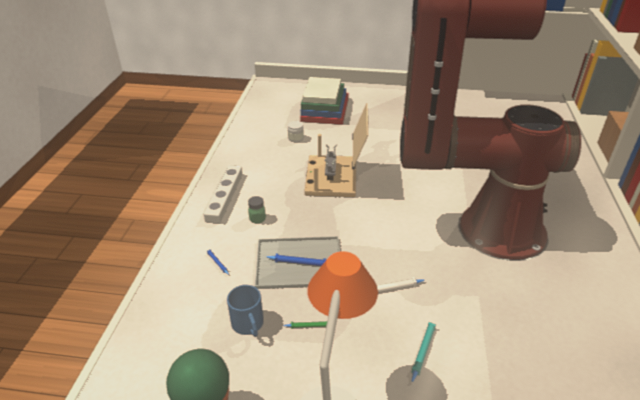

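The top view shows the blue pick in the tray at about (250,182), the charger at about (375,190) with its flap leaning toward the robot, the jar at (301,134), the mug at (182,153) and the cap at (236,212).

Run:
```python
from h import *
im=cv2.imread("pics/top0.png"); hsv=cv2.cvtColor(im,cv2.COLOR_BGR2HSV)
m=cv2.inRange(hsv,(100,120,50),(125,255,255)); 
m[:, :220]=0; m[:,290:]=0; m[:140]=0; m[225:]=0
n,l,st,ce=cv2.connectedComponentsWithStats(m)
for i in range(1,n):
    if st[i,4]>20:
        pts=np.argwhere(l==i)[:,::-1].astype(np.float32); r=cv2.minAreaRect(pts); print(st[i],ce[i],r)
        vx,vy,x0,y0=cv2.fitLine(pts,cv2.DIST_L2,0,.01,.01).ravel(); t=(pts-[x0,y0])@[vx,vy]
        for tt in(t.min(),t.max()): print(onz("top",x0+vx*tt,y0+vy*tt,.0125))
c=im[155:235,330:430]; t=im[140:230,215:290]
a=cv2.resize(c,None,fx=4.0,fy=4.0,interpolation=cv2.INTER_CUBIC)
b=cv2.resize(im[120:240,210:310],None,fx=4,fy=4,interpolation=cv2.INTER_CUBIC)
s=cv2.imread("pics/side0.png")[95:205,290:385]; s=cv2.resize(s,None,fx=4,fy=4,interpolation=cv2.INTER_CUBIC)
o=np.zeros((440,790,3),np.uint8); o[:320,:400]=a; o[:440,405:785]=s; cv2.imwrite("pics/z1.png",o)
```

```text
[247 156   6  48 210] [249.72857143 181.39047619] ((249.77874755859375, 179.53114318847656), (4.876101016998291, 47.12232208251953), 2.2906100749969482)
[0.4997137  0.21991022 0.0125    ]
[0.65972659 0.21839015 0.0125    ]
```

View pics/z1.png

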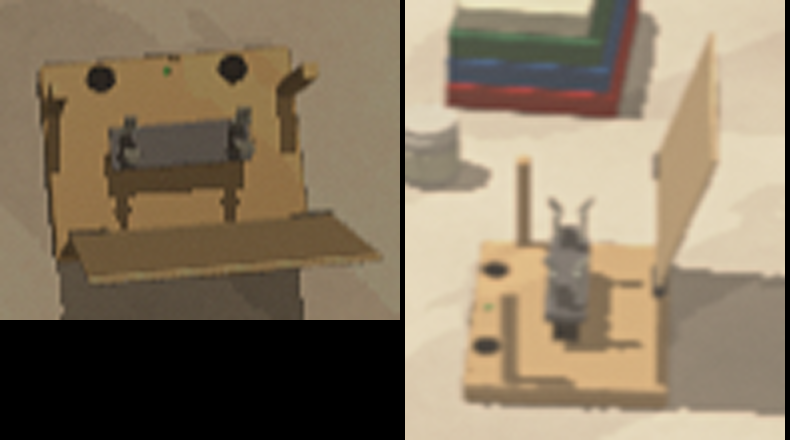

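Run:
```python
from h import *
L=onz("top",330+38/4,155+68/4,.022);R=onz("top",330+290/4,155+48/4,.022)
d=(L-R);print(L,R,np.linalg.norm(d)); y=d/np.linalg.norm(d); x=np.array([y[1],-y[0],0]); c=(L+R)/2-x*.08; print(c,np.degrees(np.arctan2(x[1],x[0])))
for p in [(304,216-4*0)]: pass
```

```text
[ 0.60392143 -0.08087408  0.022     ] [ 0.62156927 -0.29053463  0.022     ] 0.21040197697788063
[ 0.53302726 -0.19241449  0.022     ] 4.811438092833278
```

Request:
{"fn": "play_rows", "kwargs": {"plan": [[[0, 0, 8], [10, 10, 45], 1], [[0, 0, 16], [35, 35, 80], 1], [[0, 0, 24], [65, 70, 110], 1], [[0, 0, 32], [95, 105, 130], 1], [[0, 0, 40], [130, 140, 140], 1], [[0, 0, 48], [160, 180, 140], 1], [[0, 0, 56], [195, 215, 140], 1], [[0, 0, 64], [225, 250, 140], 1]]}}

```text
time: 0.9
ee_pos: [0.394, -0.3246, 0.3318]
tool_rot: [[-0.163, -0.001, 0.987], [-0.987, 0.0, -0.163], [-0.0, -1.0, -0.001]]
force: [0.5, -0.8, -0.1]
opening: 0.0854
```

Request:
{"fn": "play_rows", "kwargs": {"plan": [[[0, 0, 8], [30, 35, 0], 1], [[0, 0, 15], [60, 70, 0], 1], [[0, 0, 15], [95, 105, 0], 1], [[0, 0, 15], [125, 140, 0], 1], [[0, 0, 15], [140, 170, 0], 1], [[0, 0, 15], [140, 175, -10], 1], [[0, 0, 15], [140, 175, -20], 1], [[0, 0, 15], [140, 175, -20], 1]]}}

```text
time: 1.7
ee_pos: [0.5334, -0.1496, 0.3099]
tool_rot: [[0.098, -0.004, 0.995], [-0.995, 0.001, 0.098], [-0.002, -1.0, -0.003]]
force: [-1.2, 0.2, -0.6]
opening: 0.0853
```

Run:
```python
from h import *
s=status.state(); print(s["time"],s["ee_pos"],s["tool_rot"],s["q"],s["joint_vel"].max())
im=capture("wrist"); cv2.imwrite("pics/w1.png",im[:,:,::-1]); np.save("w1.npy",T("wrist",s))
```

```text
1.7 [ 0.53335352 -0.14955978  0.30987297] [[ 0.0981133  -0.00353832  0.99516896]
 [-0.99517393  0.00127864  0.09811833]
 [-0.00161963 -0.99999292 -0.00339579]] [-5.09161418e-01  3.22564001e-02  2.38638250e-01  1.78089094e+00
 -6.08290059e-04  9.63361766e-01] 0.033008802546600824
```

View pics/w1.png

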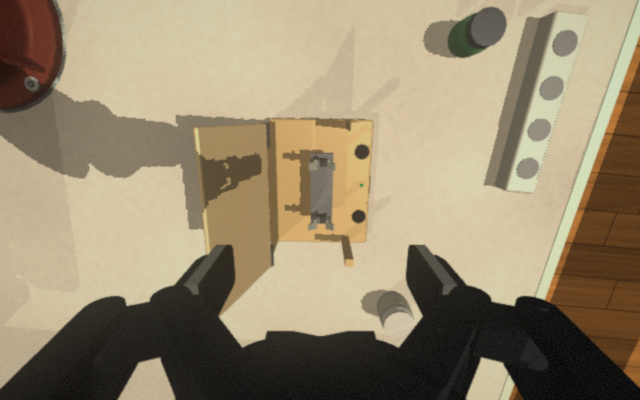

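Run:
```python
from h import *
im=cv2.imread("pics/w1.png"); cv2.imwrite("pics/w1z.png",cv2.resize(im[110:270,255:385],None,fx=4.5,fy=3.7*0+3.7,interpolation=cv2.INTER_CUBIC))
M=np.load("w1.npy")
for p in [(373,121),(367,242)]: print(onz("wrist",*p,.022,M))
```

```text
[ 0.60818216 -0.08172961  0.022     ]
[ 0.62827552 -0.28660105  0.022     ]
```

View pics/w1z.png

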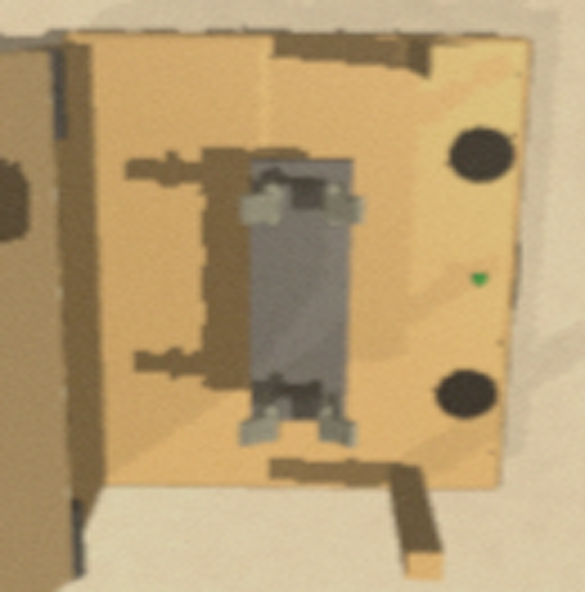

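Run:
```python
from h import *
from scipy.optimize import least_squares
M=np.load("w1.npy")
P=lambda a,b:(255+a/4.5-.39,110+b/3.7-.37)
obs=[((80,105,22),P(530,40)),((80,-105,22),P(498,487)),((42,-97,108),P(424,563))]
cl=[((0,44),P(303,208)),((0,-44),P(299.5,431))]
def res(v,full=False):
    x,y,t,h=v; c,s=np.cos(t),np.sin(t); r=[]
    w=lambda p:np.array([x+(c*p[0]-s*p[1])/1e3,y+(s*p[0]+c*p[1])/1e3,p[2]/1e3])
    for p,o in obs: r+=list(np.array(proj("wrist",w(p),M))-o)
    for p,o in cl: r+=list(np.array(proj("wrist",w((*p,h*1000)),M))-o)
    return np.array(r)
s=least_squares(res,[.533,-.19,.08,.09]); print(s.x,np.degrees(s.x[2]),s.fun.round(1))
M2=T("top"); x,y,t,h=s.x
for p in [(80,105,22),(80,-105,22)]:
    c,q=np.cos(t),np.sin(t); print(proj("top",np.array([x+(c*p[0]-q*p[1])/1e3,y+(q*p[0]+c*p[1])/1e3,p[2]/1e3])))
```

```text
[ 0.53743433 -0.19045145  0.08823067  0.09999847] 5.055244897439969 [ 0.7 -1.4  0.5  1.4  0.   0.5 -0.6 -0.1 -0.5  0. ]
(np.float64(338.87655096617294), np.float64(170.83062701949058))
(np.float64(401.7023730715425), np.float64(165.58001265859625))
```

Request:
{"fn": "play_rows", "kwargs": {"plan": [[[0, 0, 8], [2, 35, 0], 1], [[0, 0, 16], [5, 75, 0], 1], [[0, 0, 24], [9, 115, 0], 1], [[0, 0, 32], [13, 155, 0], 1], [[0, 0, 40], [17, 195, -15], 1], [[0, 0, 48], [22, 235, -35], 1], [[0, 0, 56], [27, 275, -60], 1], [[0, 0, 64], [32, 315, -85], 1]]}}

```text
time: 2.55
ee_pos: [0.5659, 0.1655, 0.2255]
tool_rot: [[0.939, -0.001, 0.345], [-0.345, -0.002, 0.939], [0.0, -1.0, -0.002]]
force: [0.6, 0.1, 0.6]
opening: 0.0854
```

Request:
{"fn": "play_rows", "kwargs": {"plan": [[[0, 0, 8], [5, 30, -30], 0.7], [[0, 0, 16], [8, 54, -60], 0.7], [[0, 0, 20], [8, 54, -90], 0.7], [[0, 0, 20], [8, 54, -100], 0.7], [[0, 0, 20], [8, 54, -100], 0.7], [[0, 0, 20], [8, 54, -100], 0.7], [[0, 0, 20], [8, 54, -100], 0.7], [[0, 0, 20], [8, 54, -100], 0.7]]}}

```text
time: 3.35
ee_pos: [0.5749, 0.2192, 0.1273]
tool_rot: [[1.0, 0.002, 0.005], [-0.005, -0.002, 1.0], [0.003, -1.0, -0.002]]
force: [0.5, 0.3, 0.8]
opening: 0.0599
```

Run:
```python
from h import *
s=status.state(); print(s["time"],s["ee_pos"],s["tool_rot"],s["q"])
im=capture("wrist")[:,:,::-1]; cv2.imwrite("pics/w2.png",im); M=T("wrist",s)
m=cv2.inRange(cv2.cvtColor(im,cv2.COLOR_BGR2HSV),(100,120,50),(125,255,255))
n,l,st,ce=cv2.connectedComponentsWithStats(m)
for i in range(1,n):
    if st[i,4]>300:
        pts=np.argwhere(l==i)[:,::-1].astype(np.float32); print(st[i],ce[i],cv2.minAreaRect(pts))
        vx,vy,x0,y0=cv2.fitLine(pts,cv2.DIST_L2,0,.01,.01).ravel(); t=(pts-[x0,y0])@[vx,vy]
        for tt in(t.min(),t.max()): print(onz("wrist",x0+vx*tt,y0+vy*tt,.0125,M))
```

```text
3.35 [0.57487462 0.21922383 0.1272867 ] [[ 0.99998655  0.00249511  0.00454753]
 [-0.00454292 -0.00185074  0.99998797]
 [ 0.0025035  -0.99999517 -0.00183938]] [ 0.15334198  0.14477534  0.02267263  1.44651045 -0.00221013  0.15788482]
[ 312  107   18  153 2193] [320.28818969 175.4500684 ] ((320.5, 183.0), (152.0, 17.0), 90.0)
[0.66269365 0.21903233 0.0125    ]
[0.49823739 0.22049239 0.0125    ]
```

View pics/w2.png

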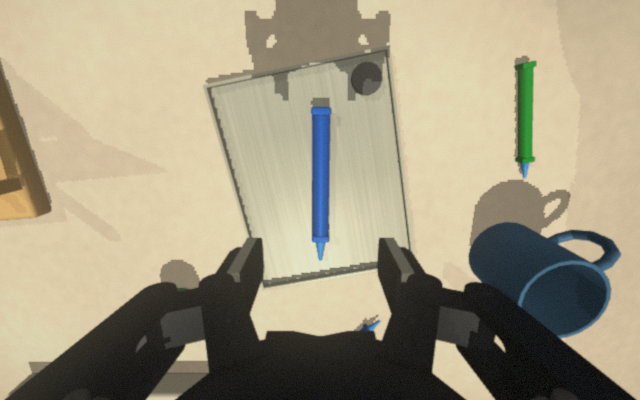

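Tray view: the pick runs vertically at column 320, with its tail at row 107 and its tip at row 260. The cap is at (367,78), clear of the fingers. I'll grip the middle at (0.568, 0.2197).

Request:
{"fn": "play_rows", "kwargs": {"plan": [[[0, 0, 0], [-7, 0, -30], 0.7], [[0, 0, 0], [-7, 0, -65], 0.7], [[0, 0, 0], [-7, 0, -95], 0.7], [[0, 0, 0], [-7, 0, -110], 0.7], [[0, 0, 0], [-7, 0, -120], 0.7], [[0, 0, 0], [-7, 0, -120], 0.7], [[0, 0, 0], [-7, 0, -120], 0], [[0, 0, 0], [-7, 0, -120], 0]], "force": 40}}

```text
time: 4.2
ee_pos: [0.5689, 0.2195, 0.0087]
tool_rot: [[1.0, 0.004, 0.004], [-0.004, -0.002, 1.0], [0.004, -1.0, -0.002]]
force: [1.2, -0.1, -0.1]
opening: 0.0315
```

Request:
{"fn": "play_rows", "kwargs": {"plan": [[[0, 0, 0], [0, 0, 0], 0], [[0, 0, 0], [0, 0, 0], 0], [[0, 0, 0], [0, 0, 0], 0], [[0, 0, 0], [0, 0, 0], 0], [[0, 0, 0], [0, 0, 30], 0], [[0, 0, 0], [0, 0, 70], 0], [[0, 0, 0], [0, 0, 120], 0], [[0, 0, 0], [0, 0, 150], 0]]}}

```text
time: 5.0
ee_pos: [0.5698, 0.2197, 0.1627]
tool_rot: [[1.0, 0.008, 0.004], [-0.004, -0.001, 1.0], [0.008, -1.0, -0.001]]
force: [1.0, -0.4, 0.2]
opening: 0.0003
```

The fingers closed fully on nothing, so the grasp missed. I'll look.

```bash
cat > pk.py <<'E'
from h import *
import sys
s=status.state(); print(s["time"],s["ee_pos"],s["tool_rot"].round(4).tolist(),s["force"],s["opening"])
im=capture("wrist")[:,:,::-1]; cv2.imwrite(f"pics/{sys.argv[1]}.png",im); M=T("wrist",s)
z=float(sys.argv[2])
m=cv2.inRange(cv2.cvtColor(im,cv2.COLOR_BGR2HSV),(100,120,50),(125,255,255))
n,l,st,ce=cv2.connectedComponentsWithStats(m)
for i in range(1,n):
    if st[i,4]>300:
        pts=np.argwhere(l==i)[:,::-1].astype(np.float32); print(st[i],ce[i],cv2.minAreaRect(pts))
        vx,vy,x0,y0=cv2.fitLine(pts,cv2.DIST_L2,0,.01,.01).ravel(); t=(pts-[x0,y0])@[vx,vy]
        for tt in(t.min(),t.max()): print(onz("wrist",x0+vx*tt,y0+vy*tt,z,M))
E
python3 pk.py w3 .0125
```

```text
5.0 [0.56980029 0.21965707 0.16271081] [[1.0, 0.008, 0.0043], [-0.0043, -0.001, 1.0], [0.008, -1.0, -0.001]] [ 1.02962026 -0.41731501  0.15517729] 0.00034754129780528915
[ 313  112   16  122 1639] [320.01708359 170.66564979] ((320.5, 172.5), (121.0, 15.0), 90.0)
[0.64204377 0.21919282 0.0125    ]
[0.49855207 0.22084498 0.0125    ]
```

View pics/w3.png

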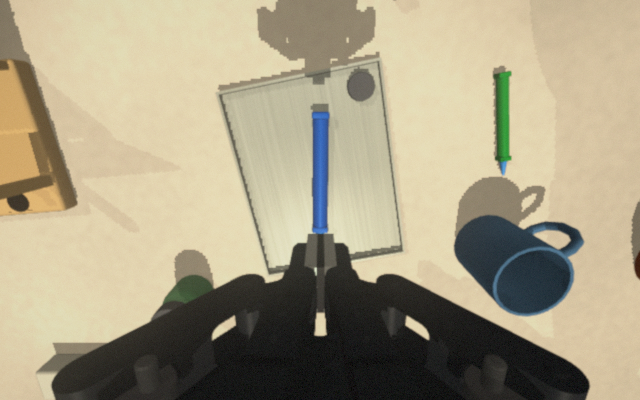

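The pick hasn't moved. The fingers closed too high on the round handle, so I'll grip about 5 mm lower.

Request:
{"fn": "play_rows", "kwargs": {"plan": [[[0, -0.5, 0], [-2, 0, -40], 0.6], [[0, -0.5, 0], [-2, 0, -80], 0.6], [[0, -0.5, 0], [-2, 0, -115], 0.6], [[0, -0.5, 0], [-2, 0, -140], 0.6], [[0, -0.5, 0], [-2, 0, -154], 0.6], [[0, -0.5, 0], [-2, 0, -159], 0.6], [[0, -0.5, 0], [-2, 0, -159], 0.6], [[0, -0.5, 0], [-2, 0, -159], 0.6]], "force": 40}}

```text
time: 5.85
ee_pos: [0.5708, 0.2201, 0.0099]
tool_rot: [[1.0, 0.024, 0.004], [-0.004, 0.0, 1.0], [0.024, -1.0, 0.0]]
force: [-0.0, -1.0, -0.0]
opening: 0.0508
```

```bash
python3 -c "
from h import *
s=status.state(); print({k:np.round(s[k],4).tolist() for k in s})"
```

```text
{'time': 5.85, 'q': [0.1567, 0.1546, -0.182, 1.21, -0.0036, 0.1609], 'joint_vel': [0.0001, -0.0048, 0.0063, -0.0006, 0.0001, 0.0002], 'tau': [0.0034, -55.8354, 48.0395, -0.2354, -0.0142, 0.0], 'ee_pos': [0.5708, 0.2201, 0.0099], 'tool_rot': [[0.9997, 0.0245, 0.0042], [-0.0042, 0.0002, 1.0], [0.0245, -0.9997, 0.0003]], 'force': [-0.0081, -1.0413, -0.0497], 'wrist_torque': [-0.0199, 0.0207, -0.0165], 'opening': 0.0508}
```

Request:
{"fn": "play_rows", "kwargs": {"plan": [[[0, 1.4, 0], [-2, 0, -2], 0.6], [[0, 1.4, 0], [-3, 0, -4], 0.6], [[0, 1.4, 0], [-3, 0, -5], 0.6], [[0, 1.4, 0], [-3, 0, -5], 0.6], [[0, 1.4, 0], [-3, 0, -5], 0.6], [[0, 1.4, 0], [-3, 0, -5], 0.6], [[0, 1.4, 0], [-3, 0, -5], 0.6], [[0, 1.4, 0], [-3, 0, -5], 0.6]]}}

```text
time: 6.65
ee_pos: [0.5678, 0.2201, 0.005]
tool_rot: [[1.0, 0.0, 0.004], [-0.004, 0.0, 1.0], [0.0, -1.0, 0.0]]
force: [0.3, -0.4, -0.7]
opening: 0.0514
```

```bash
python3 -c "
from h import *
s=status.state(); print({k:np.round(s[k],4).tolist() for k in s})"
```

```text
{'time': 6.65, 'q': [0.1553, 0.1825, -0.1602, 1.228, 0.0002, 0.1596], 'joint_vel': [-0.001, 0.0001, 0.0007, 0.0, -0.0, -0.0017], 'tau': [0.0024, -58.0625, 48.8056, 0.0011, 0.0002, 0.0001], 'ee_pos': [0.5678, 0.2201, 0.005], 'tool_rot': [[1.0, 0.0001, 0.0043], [-0.0043, 0.0002, 1.0], [0.0001, -1.0, 0.0002]], 'force': [0.344, -0.4285, -0.6822], 'wrist_torque': [0.0442, -0.0669, 0.0141], 'opening': 0.0514}
```

Request:
{"fn": "play_rows", "kwargs": {"plan": [[[0, 0, 0], [0, 0, -1], 0], [[0, 0, 0], [0, 0, -1], 0], [[0, 0, 0], [0, 0, -1], 0], [[0, 0, 0], [0, 0, -1], 0], [[0, 0, 0], [0, 0, -1], 0], [[0, 0, 0], [0, 0, -1], 0], [[0, 0, 0], [0, 0, 3], 0], [[0, 0, 0], [0, 0, 10], 0]], "force": 40}}

```text
time: 7.45
ee_pos: [0.5673, 0.2201, 0.0149]
tool_rot: [[1.0, -0.001, 0.004], [-0.004, 0.0, 1.0], [-0.001, -1.0, 0.0]]
force: [0.2, -0.6, -0.3]
opening: 0.0002
```

```bash
python3 pk.py w4 .0125
python3 - <<'E'
from h import *
im=cv2.imread("pics/w4.png"); s=capture("side")[:,:,::-1]; cv2.imwrite("pics/s4.png",s)
o=np.zeros((400,790,3),np.uint8); o[:,:320]=im[:,160:480]; o[:,322:790]=cv2.resize(s[215:305,240:345],(468,400),interpolation=cv2.INTER_CUBIC); cv2.imwrite("pics/c4.png",o)
E
```

```text
7.45 [0.56734905 0.22009577 0.01491636] [[1.0, -0.0008, 0.0042], [-0.0042, 0.0001, 1.0], [-0.0008, -1.0, 0.0001]] [ 0.15225547 -0.58391601 -0.2727404 ] 0.00023345374878059436
[ 304  117   31  117 3000] [319.32133333 172.61433333] ((319.0, 175.0), (116.0, 30.0), 90.0)
[0.57518324 0.22006822 0.0125    ]
[0.49862931 0.22057181 0.0125    ]
```

View pics/c4.png

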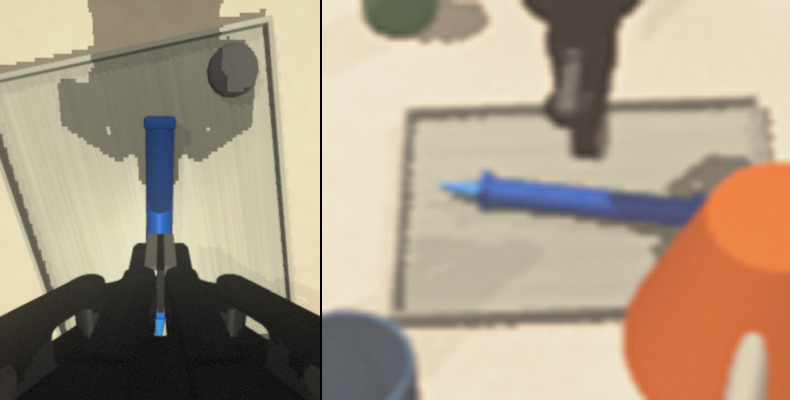

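Run:
```python
from h import *
for z in (.0149,.03,.04,.05):
    u,v=proj("side",np.array([.5673,.2201,z])); print(z,u,v,"crop",(u-240)*468/105+322,(v-215)*400/90)
for p in [(.568,.2197,.0125),(.663,.219,.0125)]: print(p,proj("side",np.array(p)))
```

```text
0.0149 300.197739088926 258.95822577728353 crop 590.309922796356 195.36989234348238
0.03 300.04369537434434 254.99184305082682 crop 589.6233279542205 177.7415246703414
0.04 299.9405464319412 252.33592044787346 crop 589.1635783823665 165.93742421277096
0.05 299.8364804222014 249.65638480720256 crop 588.6997413103834 154.02837692090026
(0.568, 0.2197, 0.0125) (np.float64(299.9948731380326), np.float64(259.45506540181185))
(0.663, 0.219, 0.0125) (np.float64(266.0352880581944), np.float64(255.88790353761053))
```

The side view shows the shut fingertips at row 250. The reported TCP projects to row 259, so the tips seem to be about 35 mm behind it. The wrist view agrees, and so does closing on nothing without any force. I won't rely on the stated tip offset: I'll go down by feel, watching the force.

Request:
{"fn": "play_rows", "kwargs": {"plan": [[[0, 0, 0], [0, 0, 5], 0.5], [[0, 0, 0], [0, 0, 5], 0.5], [[0, 0, 0], [0, 0, 5], 0.5], [[0, 0, 0], [0, 0, -5], 0.5], [[0, 0, 0], [0, 0, -15], 0.5], [[0, 0, 0], [0, 0, -25], 0.5], [[0, 0, 0], [0, 0, -30], 0.5], [[0, 0, 0], [0, 0, -32], 0.5]]}}

```text
time: 8.35
ee_pos: [0.5679, 0.2202, -0.0168]
tool_rot: [[1.0, 0.0, 0.004], [-0.004, 0.0, 1.0], [0.0, -1.0, 0.0]]
force: [0.4, 0.5, 0.4]
opening: 0.043
```

```bash
python3 pk.py w5 .0125
python3 - <<'E'
from h import *
im=cv2.imread("pics/w5.png"); s=capture("side")[:,:,::-1]
o=np.zeros((400,790,3),np.uint8); o[:,:320]=im[:,160:480]; o[:,322:790]=cv2.resize(s[215:305,240:345],(468,400),interpolation=cv2.INTER_CUBIC); cv2.imwrite("pics/c5.png",o)
E
```

```text
8.35 [ 0.56786619  0.22016032 -0.01684426] [[1.0, 0.0003, 0.0042], [-0.0042, 0.0003, 1.0], [0.0003, -1.0, 0.0003]] [0.41111585 0.47772111 0.40831699] 0.042960185627347824
[ 300  116   39  220 6679] [318.68797724 220.18775266] ((319.0, 225.5), (219.0, 38.0), 90.0)
[0.63178933 0.21932595 0.0125    ]
[0.49829703 0.22055095 0.0125    ]
```

View pics/c5.png

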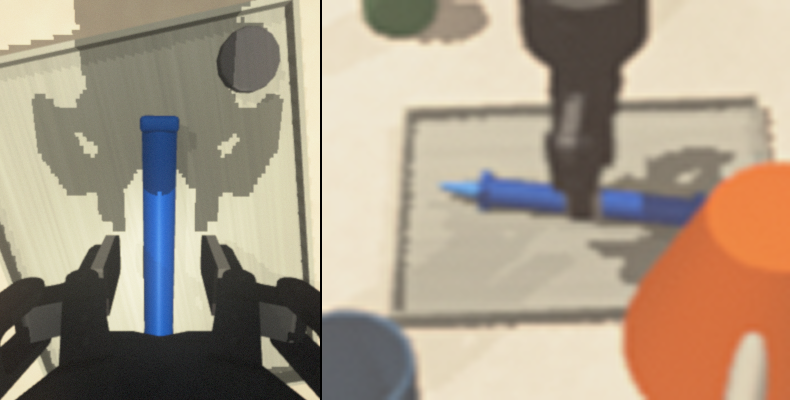

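The fingers now straddle the pick with no contact at a reported z of −17 mm, so the tips really are about 33 mm behind the stated TCP. I'll go 9 mm lower and close.

Request:
{"fn": "play_rows", "kwargs": {"plan": [[[0, 0, 0], [0, 0, -3], 0.5], [[0, 0, 0], [0, 0, -6], 0.5], [[0, 0, 0], [0, 0, -9], 0.5], [[0, 0, 0], [0, 0, -9], 0.5], [[0, 0, 0], [0, 0, -9], 0], [[0, 0, 0], [0, 0, -9], 0], [[0, 0, 0], [0, 0, -9], 0], [[0, 0, 0], [0, 0, -9], 0]], "force": 40}}

```text
time: 9.25
ee_pos: [0.5687, 0.2203, -0.0245]
tool_rot: [[1.0, 0.002, 0.004], [-0.004, 0.001, 1.0], [0.002, -1.0, 0.001]]
force: [-0.1, 0.1, 3.2]
opening: 0.0148
```

Request:
{"fn": "play_rows", "kwargs": {"plan": [[[0, 0, 0], [0, 0, 0], 0], [[0, 0, 0], [0, 0, 0], 0], [[0, 0, 0], [0, 0, 0], 0], [[0, 0, 0], [0, 0, 0], 0], [[0, 0, 0], [0, 0, 0], 0], [[0, 0, 0], [0, 0, 0], 0], [[0, 0, 0], [0, 0, 0], 0], [[0, 0, 0], [0, 0, 0], 0]]}}

```text
time: 10.05
ee_pos: [0.5687, 0.2203, -0.0245]
tool_rot: [[1.0, 0.002, 0.004], [-0.004, 0.001, 1.0], [0.002, -1.0, 0.001]]
force: [-1.0, 0.6, 1.5]
opening: 0.0144
```

Request:
{"fn": "play_rows", "kwargs": {"plan": [[[0, 0, 0], [0, 0, 3], 0], [[0, 0, 0], [0, 0, 8], 0], [[0, 0, 0], [0, 0, 15], 0], [[0, 0, 0], [0, 0, 30], 0], [[0, 0, 0], [0, 0, 50], 0], [[0, 0, 0], [0, 0, 80], 0], [[0, 0, 0], [0, 0, 110], 0], [[0, 0, 0], [0, 0, 130], 0]]}}

```text
time: 10.85
ee_pos: [0.5698, 0.2205, 0.1095]
tool_rot: [[1.0, 0.006, 0.004], [-0.004, 0.001, 1.0], [0.006, -1.0, 0.001]]
force: [0.1, -0.0, -0.1]
opening: 0.0152
```

```bash
python3 pk.py w6 .1
python3 - <<'E'
from h import *
im=cv2.imread("pics/w6.png"); s=capture("side")[:,:,::-1]
o=np.zeros((400,790,3),np.uint8); o[:,:320]=im[:,160:480]; o[:,322:790]=cv2.resize(s[170:290,220:360],(468,400),interpolation=cv2.INTER_CUBIC); cv2.imwrite("pics/c6.png",o)
E
```

```text
10.85 [0.5698102  0.22052339 0.10949128] [[1.0, 0.0055, 0.0041], [-0.0041, 0.0011, 1.0], [0.0055, -1.0, 0.0011]] [ 0.05543099 -0.04992188 -0.11566209] 0.015193177049717196
[ 302  115   39  222 6796] [320.3839023  221.73616833] ((321.0, 225.5), (221.0, 38.0), 90.0)
[0.66949806 0.22041129 0.1       ]
[0.4999847  0.22206089 0.1       ]
```

View pics/c6.png

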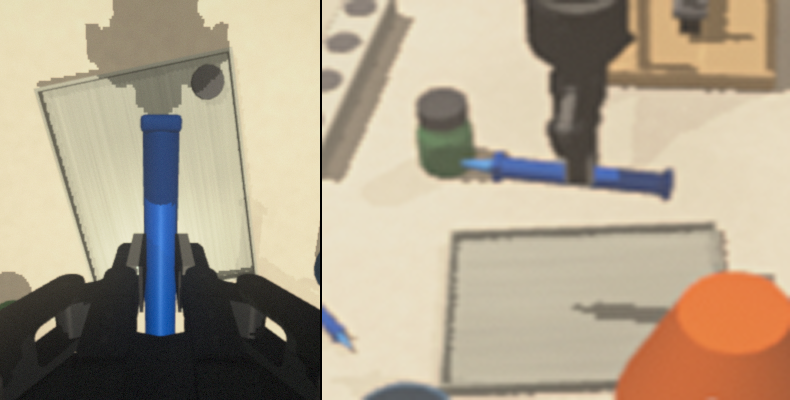

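Grasp confirmed: the pick is held level and the tray is empty. Its axis is about 37 mm above the reported TCP. Next I'll work out the move to the charger.

```bash
cat > held.py <<'E'
from h import *
import sys
from scipy.spatial.transform import Rotation as R
# held pick from wrist image: blue visible part; axis height = TCP+37mm
def held(name,cx=.53743,cy=-.19045,th=5.055,dz=.037):
    s=status.state(); im=capture("wrist")[:,:,::-1]; cv2.imwrite(f"pics/{name}.png",im); M=T("wrist",s)
    m=cv2.inRange(cv2.cvtColor(im,cv2.COLOR_BGR2HSV),(100,120,50),(125,255,255)); m[:, :260]=0; m[:,380:]=0
    n,l,st,ce=cv2.connectedComponentsWithStats(m); i=1+np.argmax(st[1:,4]); print("box",st[i])
    rows=np.arange(st[i,1]+14,st[i,1]+100,4); mid=[np.argwhere(l[r]==i).mean() for r in rows]
    k=np.polyfit(rows,mid,1); z=s["ee_pos"][2]+dz; v0=st[i,1]
    a=onz("wrist",np.polyval(k,v0),v0,z-.0*0,M); b=onz("wrist",np.polyval(k,v0+90),v0+90,z,M)
    d=(b-a)/np.linalg.norm(b-a); c=a+d*.070; hd=np.degrees(np.arctan2(d[1],d[0]))
    print("t",s["time"],"tcp",s["ee_pos"].round(4),"y",s["tool_rot"][:,1].round(4),"F",s["force"].round(1),"op",s["opening"])
    print("centre",c.round(4),"tcp->c",(c-s["ee_pos"]).round(4),"heading",hd)
    off=np.array([cx,cy])-c[:2]; print("shift mm",(off*1e3).round(1),"turn",(th-90)-hd, "hd z",np.degrees(np.arctan2(s["tool_rot"][1,2],s["tool_rot"][0,2])))
if __name__=="__main__": held(sys.argv[1])
E
python3 held.py w7
```

```text
box [ 302  115   39  222 6794]
t 10.95 tcp [0.5711 0.2207 0.1105] y [ 0.0086  0.0015 -1.    ] F [ 0.6 -0.4  0.1] op 0.014886098798315843
centre [0.5708 0.2214 0.1475] tcp->c [-0.0004  0.0006  0.037 ] heading -0.6593289263071358
shift mm [ -33.3 -411.8] turn -84.28567107369285 hd z 89.76319801320378
```

Request:
{"fn": "play_rows", "kwargs": {"plan": [[[0, 0, -5], [0, -20, 15], 0], [[0, 0, -13], [-2, -55, 30], 0], [[0, 0, -21], [-5, -95, 35], 0], [[0, 0, -29], [-8, -140, 35], 0], [[0, 0, -37], [-12, -185, 35], 0], [[0, 0, -45], [-16, -230, 35], 0], [[0, 0, -53], [-20, -275, 35], 0], [[0, 0, -61], [-24, -320, 35], 0]]}}

```text
time: 11.8
ee_pos: [0.5451, -0.1009, 0.142]
tool_rot: [[0.476, 0.002, 0.879], [-0.879, -0.004, 0.476], [0.005, -1.0, 0.0]]
force: [0.5, 0.3, 0.2]
opening: 0.0147
```

Request:
{"fn": "play_rows", "kwargs": {"plan": [[[0, 0, -6], [-3, -35, 0], 0], [[0, 0, -12], [-6, -60, 0], 0], [[0, 0, -18], [-8, -80, 0], 0], [[0, 0, -22], [-9, -92, 0], 0], [[0, 0, -23], [-9, -92, 0], 0], [[0, 0, -23], [-9, -92, 0], 0], [[0, 0, -23], [-9, -92, 0], 0], [[0, 0, -23], [-9, -92, 0], 0]]}}

```text
time: 12.6
ee_pos: [0.5361, -0.192, 0.1418]
tool_rot: [[0.097, 0.001, 0.995], [-0.995, -0.004, 0.097], [0.005, -1.0, 0.0]]
force: [0.5, 0.3, -0.7]
opening: 0.0148
```

```bash
python3 held.py w8
```

```text
box [ 302  116   39  221 6853]
t 12.6 tcp [ 0.5361 -0.192   0.1418] y [ 6.0e-04 -4.5e-03 -1.0e+00] F [ 0.5  0.3 -0.7] op 0.014771855507019177
centre [ 0.5358 -0.1922  0.1788] tcp->c [-0.0003 -0.0002  0.037 ] heading -84.82546138532777
shift mm [1.6 1.8] turn -0.11953861467222282 hd z 5.556011706674091
```

Run:
```python
import cv2
im=cv2.imread("pics/w8.png"); cv2.imwrite("pics/w8z.png",cv2.resize(im[60:350,210:460],None,fx=3,fy=2.05,interpolation=cv2.INTER_CUBIC))
```

```text
(no output)
```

View pics/w8z.png

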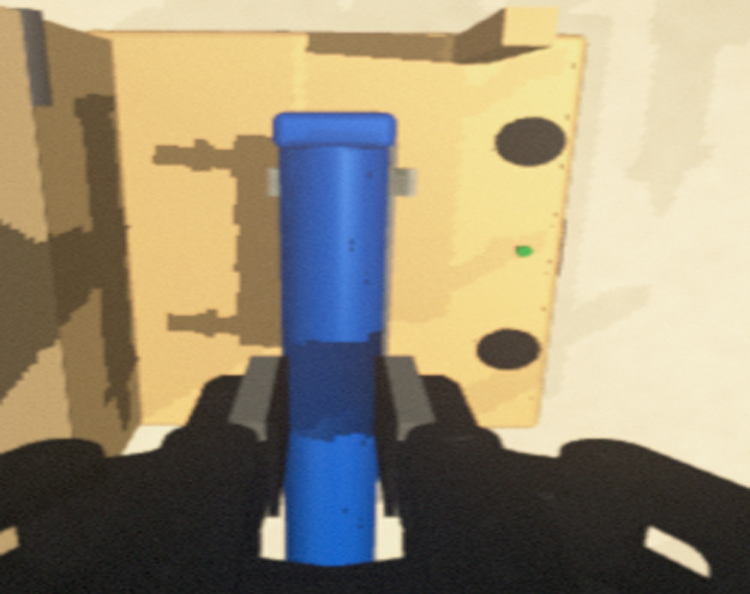

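Held over the charger: the +y clip's flares are at columns 266 and 416 (mid 341) and the pick axis is at 334 in this crop. I'll refit the charger pose from this nearer view.

Run:
```python
from h import *
from scipy.optimize import least_squares
s=status.state(); M=T("wrist",s)
P=lambda a,b:(210+a/3-.33,60+b/2.05-.25)
obs=[((80,105,22),P(583,37)),((80,-105,22),P(539,427)),((42,97,108),P(531,26)),((-74,-105,22),P(140,425))]
cl=((0,44),P(341,182))
def res(v):
    x,y,t,h=v; c,q=np.cos(t),np.sin(t); r=[]
    w=lambda p:np.array([x+(c*p[0]-q*p[1])/1e3,y+(q*p[0]+c*p[1])/1e3,p[2]/1e3])
    for p,o in obs: r+=list(np.array(proj("wrist",w(p),M))-o)
    r+=list(np.array(proj("wrist",w((*cl[0],h*1000)),M))-cl[1])
    return np.array(r)
f=least_squares(res,[.533,-.19,.08,.09]); print(f.x,np.degrees(f.x[2]),f.fun.round(1))
for h in(.09,.1,.11):
    p=onz("wrist",*cl[1],h,M); print(h,p)
x,y,t,h=f.x
for n in(0,): print("clip expected",x-np.sin(t)*.044,y+np.cos(t)*.044)
```

```text
[ 0.53713039 -0.19072071  0.08241961  0.1036681 ] 4.72229587392697 [ 2.3 -1.9 -0.7  1.7 -1.1  0.1  0.2  0.9 -0.3  0. ]
0.09 [ 0.53406084 -0.14843732  0.09      ]
0.1 [ 0.53383587 -0.14725887  0.1       ]
0.11 [ 0.5336109  -0.14608042  0.11      ]
clip expected 0.5335080294693418 -0.14687007222186652
```

Request:
{"fn": "play_rows", "kwargs": {"plan": [[[-0.2, 0, -0.3], [1, 1, -10], 0], [[-0.2, 0, -0.3], [1.3, 1.5, -22], 0], [[-0.2, 0, -0.3], [1.3, 1.5, -36], 0], [[-0.2, 0, -0.3], [1.3, 1.5, -48], 0], [[-0.2, 0, -0.3], [1.3, 1.5, -57], 0], [[-0.2, 0, -0.3], [1.3, 1.5, -63], 0], [[-0.2, 0, -0.3], [1.3, 1.5, -66], 0], [[-0.2, 0, -0.3], [1.3, 1.5, -66], 0]]}}

```text
time: 13.45
ee_pos: [0.5374, -0.1907, 0.0757]
tool_rot: [[0.091, 0.0, 0.996], [-0.996, -0.008, 0.091], [0.008, -1.0, -0.0]]
force: [0.2, 0.0, -0.1]
opening: 0.0147
```

```bash
python3 -c "
from held import *
held('w9',.53713,-.1907,4.85)"
```

```text
box [ 302  116   39  221 7004]
t 13.45 tcp [ 0.5374 -0.1907  0.0757] y [ 5.e-04 -8.e-03 -1.e+00] F [ 0.2  0.  -0.1] op 0.014717487758000096
centre [ 0.5368 -0.1907  0.1127] tcp->c [-0.0006 -0.0001  0.037 ] heading -85.33080657072487
shift mm [0.4 0. ] turn 0.18080657072486872 hd z 5.237351827225478
```

Request:
{"fn": "play_rows", "kwargs": {"plan": [[[0.3, 0, 0.1], [0.3, 0, -1], 0], [[0.5, 0, 0.1], [0.3, 0, -2], 0], [[0.5, 0, 0.1], [0.3, 0, -3], 0], [[0.5, 0, 0.1], [0.3, 0, -4], 0], [[0.5, 0, 0.1], [0.3, 0, -5], 0], [[0.5, 0, 0.1], [0.3, 0, -6], 0], [[0.5, 0, 0.1], [0.3, 0, -7], 0], [[0.5, 0, 0.1], [0.3, 0, -7], 0]]}}

```text
time: 14.3
ee_pos: [0.5378, -0.1907, 0.069]
tool_rot: [[0.093, 0.001, 0.996], [-0.996, 0.001, 0.093], [-0.001, -1.0, 0.001]]
force: [-0.7, 0.7, 0.0]
opening: 0.0151
```

Request:
{"fn": "play_rows", "kwargs": {"plan": [[[0, 0, 0], [0, 0, -1], 0], [[0, 0, 0], [0, 0, -2], 0], [[0, 0, 0], [0, 0, -3], 0], [[0, 0, 0], [0, 0, -4], 0], [[0, 0, 0], [0, 0, -5], 0], [[0, 0, 0], [0, 0, -5], 0], [[0, 0, 0], [0, 0, -5], 0], [[0, 0, 0], [0, 0, -5], 0]]}}

```text
time: 15.1
ee_pos: [0.5378, -0.1907, 0.064]
tool_rot: [[0.093, 0.001, 0.996], [-0.996, 0.001, 0.093], [-0.0, -1.0, 0.001]]
force: [0.0, 0.4, -1.0]
opening: 0.0146
```

Request:
{"fn": "play_rows", "kwargs": {"plan": [[[0, 0, 0], [0, 0, -1], 0], [[0, 0, 0], [0, 0, -2], 0], [[0, 0, 0], [0, 0, -3], 0], [[0, 0, 0], [0, 0, -4], 0], [[0, 0, 0], [0, 0, -5], 0], [[0, 0, 0], [0, 0, -5], 0], [[0, 0, 0], [0, 0, -5], 0], [[0, 0, 0], [0, 0, -5], 0]]}}

```text
time: 15.9
ee_pos: [0.5384, -0.191, 0.0601]
tool_rot: [[0.093, 0.002, 0.996], [-0.996, -0.0, 0.093], [0.0, -1.0, 0.002]]
force: [-1.4, 0.9, 7.1]
opening: 0.0149
```

Request:
{"fn": "play_rows", "kwargs": {"plan": [[[0, 0, 0], [-0.3, 0, -1], 0], [[0, 0, 0], [-0.5, 0, -2], 0], [[0, 0, 0], [-0.5, 0, -3], 0], [[0, 0, 0], [-0.5, 0, -3], 0], [[0, 0, 0], [-0.5, 0, -3], 0], [[0, 0, 0], [-0.5, 0, -3], 0], [[0, 0, 0], [-0.5, 0, -3], 0], [[0, 0, 0], [-0.5, 0, -3], 0]]}}

```text
time: 16.7
ee_pos: [0.5387, -0.1916, 0.0585]
tool_rot: [[0.093, 0.004, 0.996], [-0.996, -0.002, 0.093], [0.002, -1.0, 0.004]]
force: [-0.8, -0.0, 8.7]
opening: 0.015
```

Request:
{"fn": "play_rows", "kwargs": {"plan": [[[0, 0, 0], [-0.5, 0.3, -1], 0], [[0.1, 0.2, 0], [-1, 0.5, -2], 0], [[0.1, 0.2, 0], [-1, 0.5, -3], 0], [[0.1, 0.2, 0], [-1, 0.5, -3.5], 0], [[0.1, 0.2, 0], [-1, 0.5, -3.5], 0], [[0.1, 0.2, 0], [-1, 0.5, -3.5], 0], [[0.1, 0.2, 0], [-1, 0.5, -3.5], 0], [[0.1, 0.2, 0], [-1, 0.5, -3.5], 0]]}}

```text
time: 17.5
ee_pos: [0.5385, -0.1918, 0.0562]
tool_rot: [[0.093, 0.002, 0.996], [-0.996, -0.001, 0.093], [0.002, -1.0, 0.002]]
force: [0.3, -0.1, 6.7]
opening: 0.015
```

Request:
{"fn": "play_rows", "kwargs": {"plan": [[[0, 0, 0], [-0.3, 0.3, -1], 0], [[0, 0, 0], [-0.7, 0.6, -2], 0], [[0, 0, 0], [-0.7, 0.6, -3], 0], [[0, 0, 0], [-0.7, 0.6, -4], 0], [[0, 0, 0], [-0.7, 0.6, -4], 0], [[0, 0, 0], [-0.7, 0.6, -4], 0], [[0, 0, 0], [-0.7, 0.6, -4], 0], [[0, 0, 0], [-0.7, 0.6, -4], 0]]}}

```text
time: 18.3
ee_pos: [0.538, -0.1914, 0.0523]
tool_rot: [[0.093, 0.003, 0.996], [-0.996, -0.002, 0.093], [0.002, -1.0, 0.002]]
force: [1.0, -2.3, 1.7]
opening: 0.0149
```

```bash
python3 -c "
from held import *
held('w10',.53713,-.1907,4.85)"
```

```text
box [ 302  116   39  221 7056]
t 18.3 tcp [ 0.538  -0.1914  0.0523] y [ 0.0026 -0.0017 -1.    ] F [ 1.  -2.3  1.7] op 0.01491396104960522
centre [ 0.5373 -0.1917  0.0893] tcp->c [-0.0006 -0.0003  0.037 ] heading -85.1438149359799
shift mm [-0.2  1. ] turn -0.006185064020101549 hd z 5.327429321870896
```

Request:
{"fn": "play_rows", "kwargs": {"plan": [[[0, 0, 0], [0, 0, -1], 0], [[0, 0, 0], [0, 0, -2], 0], [[0, 0, 0], [0, 0.3, -3], 0], [[0, 0, 0], [0, 0.3, -4], 0], [[0, 0, 0], [0, 0.3, -4], 0], [[0, 0, 0], [0, 0.3, -4], 0], [[0, 0, 0], [0, 0.3, -4], 0], [[0, 0, 0], [0, 0.3, -4], 0]]}}

```text
time: 19.15
ee_pos: [0.5375, -0.1907, 0.0476]
tool_rot: [[0.093, 0.002, 0.996], [-0.996, -0.001, 0.093], [0.001, -1.0, 0.002]]
force: [2.7, 0.5, -8.7]
opening: 0.0146
```

Request:
{"fn": "play_rows", "kwargs": {"plan": [[[0, 0, 0], [0, 0, -1], 0], [[0, 0, 0], [0, 0, -2], 0], [[0, 0, 0], [0, 0, -3], 0], [[0, 0, 0], [0, 0, -3], 0], [[0, 0, 0], [0, 0, -3], 0], [[0, 0, 0], [0, 0, -3], 0], [[0, 0, 0], [0, 0, -3], 0], [[0, 0, 0], [0, 0, -3], 0]]}}

```text
time: 19.95
ee_pos: [0.538, -0.191, 0.0456]
tool_rot: [[0.093, 0.003, 0.996], [-0.996, -0.002, 0.093], [0.002, -1.0, 0.003]]
force: [1.1, 1.4, 5.3]
opening: 0.015
```

Request:
{"fn": "play_rows", "kwargs": {"plan": [[[0, 0, 0], [0, 0, -0.5], 0], [[0, 0, 0], [0, 0, -1], 0], [[0, 0, 0], [0, 0, -1.5], 0], [[0, 0, 0], [0, 0, -2], 0], [[0, 0, 0], [0, 0, -2], 0], [[0, 0, 0], [0, 0, -2], 0], [[0, 0, 0], [0, 0, -2], 0], [[0, 0, 0], [0, 0, -2], 0]]}}

```text
time: 20.75
ee_pos: [0.5382, -0.1911, 0.0454]
tool_rot: [[0.093, 0.003, 0.996], [-0.996, -0.002, 0.093], [0.003, -1.0, 0.003]]
force: [-4.5, 3.7, 15.7]
opening: 0.015
```

```bash
python3 -c "
from held import *
held('w11',.53713,-.1907,4.85); print(status.state()['wrist_torque'])"
```

```text
box [ 302  115   39  222 6639]
t 20.75 tcp [ 0.5382 -0.1911  0.0454] y [ 0.0035 -0.0023 -1.    ] F [-4.5  3.7 15.7] op 0.015006887660329019
centre [ 0.5376 -0.1909  0.0824] tcp->c [-0.0006  0.0002  0.037 ] heading -85.021471123034
shift mm [-0.4  0.2] turn -0.12852887696600135 hd z 5.344075358459537
[ 0.94252682  0.97056878 -0.03728086]
```

Pressing to 15.7 N moved it only 0.2 mm, so it's on the seat. The force history also fits a snap: contact about 16 mm above home, a force dip and a pull-in. I'll release it.

Request:
{"fn": "play_rows", "kwargs": {"plan": [[[0, 0, 0], [-0.3, 0, 0.2], 0], [[0, 0, 0], [-0.3, 0, 0.4], 0], [[0, 0, 0], [-0.3, 0, 0.4], 0.55], [[0, 0, 0], [-0.3, 0, 0.4], 0.55], [[0, 0, 0], [-0.3, 0, 0.4], 0.55], [[0, 0, 0], [-0.3, 0, 0.4], 0.55], [[0, 0, 0], [-0.3, 0, 0.4], 0.55], [[0, 0, 0], [-0.3, 0, 0.4], 0.55]]}}

```text
time: 21.6
ee_pos: [0.5379, -0.1911, 0.0458]
tool_rot: [[0.093, 0.003, 0.996], [-0.996, -0.002, 0.093], [0.003, -1.0, 0.003]]
force: [-0.3, -0.1, -0.3]
opening: 0.0471
```

Request:
{"fn": "play_rows", "kwargs": {"plan": [[[0, 0, 0], [0, 0, 5], 0.55], [[0, 0, 0], [0, 0, 15], 0.55], [[0, 0, 0], [0, 0, 35], 0.55], [[0, 0, 0], [0, 0, 65], 0.55], [[0, 0, 0], [0, 0, 105], 0.55], [[0, 0, 0], [0, 0, 150], 0.55], [[0, 0, 0], [0, 10, 190], 0.55], [[0, 0, 0], [0, 40, 225], 0.55]]}}

```text
time: 22.4
ee_pos: [0.5379, -0.1524, 0.2739]
tool_rot: [[0.09, 0.005, 0.996], [-0.996, -0.004, 0.09], [0.004, -1.0, 0.005]]
force: [1.0, -0.5, 0.7]
opening: 0.0469
```

Run:
```python
from h import *
s=status.state(); print(s["time"],s["ee_pos"],s["tool_rot"].round(3).tolist(),s["q"].round(3),s["opening"])
im=capture("wrist")[:,:,::-1]; M=T("wrist",s); np.save("w12.npy",M); cv2.imwrite("pics/w12.png",im)
b=capture("side")[:,:,::-1]; cv2.imwrite("pics/s12.png",b)
t=capture("top")[:,:,::-1]; cv2.imwrite("pics/t12.png",t)
m=cv2.inRange(cv2.cvtColor(im,cv2.COLOR_BGR2HSV),(100,120,50),(125,255,255))
n,l,st,ce=cv2.connectedComponentsWithStats(m)
for i in range(1,n):
    if st[i,4]>200: print(st[i],ce[i])
o=np.zeros((600,800,3),np.uint8)
o[:,:400]=cv2.resize(im[20:320,200:400],(400,600)); o[:,402:790]=cv2.resize(b[90:210,292:370],(388,600),interpolation=cv2.INTER_CUBIC); cv2.imwrite("pics/c12.png",o)
```

```text
22.4 [ 0.53788089 -0.15244942  0.27385362] [[0.09, 0.005, 0.996], [-0.996, -0.004, 0.09], [0.004, -1.0, 0.005]] [-5.100e-01  5.000e-03  1.440e-01  1.703e+00 -1.000e-03  9.710e-01] 0.046875234910136246
[ 311  146   13  116 1201] [317.15653622 197.87510408]
```

View pics/c12.png

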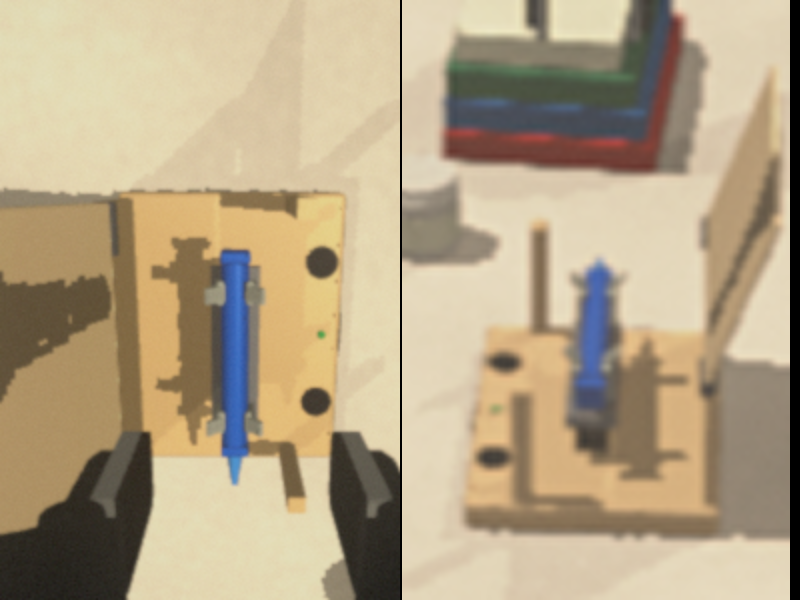

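Both pictures show the pick seated between the fingers of both clips, centred, with the flap open (12 views used, so only numbers from here). Next I'll go over and behind the flap with the fingers shut.

Request:
{"fn": "play_rows", "kwargs": {"plan": [[[0, 0, 0], [-20, -7, 10], 0], [[0, 0, 0], [-50, -16, 15], 0], [[0, 0, 0], [-85, -28, 15], 0], [[0, 0, 0], [-120, -39, 15], 0], [[0, 0, 0], [-145, -47, 10], 0], [[0, 0, 0], [-160, -52, 0], 0], [[0, 0, 0], [-160, -52, 0], 0], [[0, 0, 0], [-160, -52, 0], 0]]}}

```text
time: 23.35
ee_pos: [0.3791, -0.2027, 0.2746]
tool_rot: [[0.094, 0.009, 0.996], [-0.996, -0.005, 0.094], [0.006, -1.0, 0.008]]
force: [-0.0, -0.1, 0.7]
opening: -0.0001
```

Request:
{"fn": "play_rows", "kwargs": {"plan": [[[0, 0, 0], [0, 0, -15], 0], [[0, 0, 0], [0, 0, -35], 0], [[0, 0, 0], [0, 0, -55], 0], [[0, 0, 0], [0, 0, -75], 0], [[0, 0, 0], [0, 0, -90], 0], [[0, 0, 0], [0, 0, -92], 0], [[0, 0, 0], [0, 0, -92], 0], [[0, 0, 0], [0, 0, -92], 0]]}}

```text
time: 24.15
ee_pos: [0.3797, -0.2029, 0.1836]
tool_rot: [[0.094, 0.009, 0.996], [-0.996, -0.005, 0.094], [0.006, -1.0, 0.009]]
force: [-0.6, -0.2, 0.6]
opening: 0.0
```

Run:
```python
from h import *
s=status.state(); print(s["time"],s["ee_pos"],s["tool_rot"].round(3).tolist(),s["q"].round(3),s["opening"],s["force"])
```

```text
24.15 [ 0.37966958 -0.20288121  0.18358303] [[0.094, 0.009, 0.996], [-0.996, -0.005, 0.094], [0.006, -1.0, 0.009]] [-0.799 -0.44  -0.408  1.592  0.003  0.677] 9.30068210101062e-06 [-0.64419173 -0.15662185  0.57196154]
```

Request:
{"fn": "play_rows", "kwargs": {"plan": [[[0, 0, 0], [7, 0.6, 0], 0], [[0, 0, 0], [15, 1.3, 0], 0], [[0, 0, 0], [23, 2, 0], 0], [[0, 0, 0], [31, 2.6, 0], 0], [[0, 0, 0], [39, 3.3, 0], 0], [[0, 0, 0], [47, 4, 0], 0], [[0, 0, 0], [55, 4.7, 0], 0], [[0, 0, 0], [62, 5.3, 0], 0]]}}

```text
time: 24.95
ee_pos: [0.4424, -0.1974, 0.1835]
tool_rot: [[0.094, 0.009, 0.995], [-0.996, -0.005, 0.094], [0.006, -1.0, 0.009]]
force: [-0.5, 0.2, 0.1]
opening: -0.0002
```

Request:
{"fn": "play_rows", "kwargs": {"plan": [[[0, 0, 0], [7, 0.6, 0], 0], [[0, 0, 0], [14, 1.2, 0], 0], [[0, 0, 0], [21, 1.8, 0], 0], [[0, 0, 0], [28, 2.4, 0], 0], [[0, 0, 0], [35, 3, 0], 0], [[0, 0, 0], [42, 3.6, 0], 0], [[0, 0, 0], [48, 4.1, 0], 0], [[0, 0, 0], [48, 4.1, 0], 0]]}}

```text
time: 25.75
ee_pos: [0.4909, -0.1932, 0.1833]
tool_rot: [[0.095, 0.009, 0.995], [-0.995, -0.005, 0.095], [0.006, -1.0, 0.009]]
force: [0.3, -0.6, 1.0]
opening: 0.0
```

Request:
{"fn": "play_rows", "kwargs": {"plan": [[[0, 0, 0], [8, 0, 0], 0], [[0, 0, 0], [8, 0, 0], 0], [[0, 0, 0], [0, 0, 5], 0], [[0, 0, 0], [-20, -2, 20], 0], [[0, 0, 0], [-50, -4, 40], 0], [[0, 0, 0], [-80, -7, 70], 0], [[0, 0, 0], [-80, -30, 90], 0], [[0, 0, 0], [-80, -60, 90], 0]]}}

```text
time: 26.55
ee_pos: [0.4107, -0.2541, 0.2779]
tool_rot: [[0.095, 0.014, 0.995], [-0.995, -0.01, 0.095], [0.011, -1.0, 0.013]]
force: [1.0, 0.6, 0.0]
opening: 0.0001
```

Request:
{"fn": "play_rows", "kwargs": {"plan": [[[0, 0, 0], [0, -30, 0], 0], [[0, 0, 0], [0, -60, 0], 0], [[0, 0, 0], [-10, -100, 0], 0], [[0, 0, 0], [-20, -140, 0], 0], [[0, 0, 0], [-30, -170, 0], 0], [[0, 0, 0], [-40, -190, 0], 0], [[0, 0, 0], [-40, -190, 0], 0], [[0, 0, 0], [-40, -190, 0], 0]]}}

```text
time: 27.35
ee_pos: [0.3702, -0.4439, 0.2782]
tool_rot: [[0.094, 0.014, 0.995], [-0.995, -0.01, 0.094], [0.011, -1.0, 0.013]]
force: [-0.0, 0.2, 0.9]
opening: -0.0002
```

```bash
cat > fl.py <<'E'
from h import *
import sys
s=status.state(); print(s["time"],s["ee_pos"],s["force"])
th=np.radians(4.85); c,q=np.cos(th),np.sin(th)
W=lambda x,y,z:np.array([.5371+c*x-q*y,-.1907+q*x+c*y,z])
for n in("top","side"):
    im=capture(n)[:,:,::-1]; cv2.imwrite(f"pics/{n}_{sys.argv[1]}.png",im)
    old=cv2.imread({"top":"pics/t12.png","side":"pics/s12.png"}[n])
    h=cv2.cvtColor(im,cv2.COLOR_BGR2HSV); blue=cv2.inRange(h,(100,120,50),(125,255,255))
    b0=cv2.inRange(cv2.cvtColor(old,cv2.COLOR_BGR2HSV),(100,120,50),(125,255,255))
    u,v=map(int,proj(n,W(0,0,.083))); print(n,"pick px",u,v,"blue there now",(blue[v-25:v+25,u-25:u+25]>0).sum(),"before",(b0[v-25:v+25,u-25:u+25]>0).sum())
    # colour samples on flap if shut (top surface z=.1155) and open
    for nm,ps in(("shut",[W(x,y,.1155) for x in(-50,-20,10,40) for y in(-60,0,60)]),):
        print(nm,[h[int(b),int(a)].tolist() for a,b in(proj(n,p) for p in ps)])
    sand=cv2.inRange(h,(8,70,60),(28,255,255)); x0,y0=u-60,v-70
    k=sand[y0:y0+140,x0:x0+120]; m,l,st,ce=cv2.connectedComponentsWithStats(k); i=1+np.argmax(st[1:,4]); print("sand box",st[i]+[x0,y0,0,0,0], cv2.minAreaRect(np.argwhere(l==i)[:,::-1].astype(np.float32)))
    for nm,cs in(("shut corners",[W(-72,100,.1155),W(53,100,.1155),W(53,-100,.1155),W(-72,-100,.1155)]),("open edge",[W(-112,100,.231),W(-112,-100,.231)])): print(nm,[np.round(proj(n,p)).tolist() for p in cs])
E
python3 fl.py a
```

```text
27.35 [ 0.37016228 -0.44385289  0.27820316] [-0.00509947  0.20208217  0.89686363]
top pick px 375 189 blue there now 0 before 0Traceback (most recent call last):
  File "fl.py", line 14, in <module>
    print(nm,[h[int(b),int(a)].tolist() for a,b in(proj(n,p) for p in ps)])
              ~^^^^^^^^^^^^^^^
IndexError: index -3304 is out of bounds for axis 0 with size 400
```

```bash
sed -i 's/^W=.*/W=lambda x,y,z:np.array([.5371+(c*x-q*y)\/1e3,-.1907+(q*x+c*y)\/1e3,z])/' fl.py; python3 fl.py a
```

```text
27.4 [ 0.37062494 -0.44344308  0.27839968] [0.32739556 0.02316297 0.1261094 ]
top pick px 375 189 blue there now 0 before 0
shut [[20, 109, 161], [25, 96, 160], [24, 93, 161], [19, 106, 161], [24, 93, 161], [25, 92, 160], [20, 105, 160], [26, 90, 159], [25, 90, 161], [20, 104, 162], [20, 106, 147], [27, 86, 160]]
sand box [  315   119   120   140 11356] ((59.5, 69.5), (139.0, 119.0), 90.0)
shut corners [[347.0, 214.0], [343.0, 173.0], [408.0, 168.0], [413.0, 208.0]]
open edge [[351.0, 225.0], [425.0, 219.0]]
side pick px 330 156 blue there now 0 before 66
shut [[19, 86, 229], [22, 78, 234], [22, 78, 234], [20, 85, 228], [22, 80, 234], [22, 77, 234], [19, 86, 229], [20, 84, 230], [22, 78, 234], [20, 85, 228], [19, 86, 227], [22, 77, 234]]
sand box [ 304  133   53   64 2778] ((60.44117736816406, 78.26470947265625), (51.20490264892578, 63.13161087036133), 1.9091522693634033)
shut corners [[353.0, 166.0], [312.0, 165.0], [316.0, 131.0], [353.0, 132.0]]
open edge [[368.0, 134.0], [367.0, 102.0]]
```

Request:
{"fn": "play_rows", "kwargs": {"plan": [[[0, 0, 0], [0, 0, 0], 0], [[0, 0, 0], [0, 0, 0], 0], [[0, 0, 0], [0, 0, 0], 0], [[0, 0, 0], [0, 0, 0], 0], [[0, 0, 0], [0, 0, 0], 0], [[0, 0, 0], [0, 0, 0], 0], [[0, 0, 0], [0, 0, 0], 0], [[0, 0, 0], [0, 0, 0], 0]]}}

```text
time: 28.3
ee_pos: [0.371, -0.4432, 0.2784]
tool_rot: [[0.096, 0.014, 0.995], [-0.995, -0.01, 0.096], [0.012, -1.0, 0.013]]
force: [0.0, -0.3, 0.3]
opening: 0.0001
```

Request:
{"fn": "play_rows", "kwargs": {"plan": [[[0, 0, 0], [0, 0, 0], 0], [[0, 0, 0], [0, 0, 0], 0], [[0, 0, 0], [0, 0, 0], 0], [[0, 0, 0], [0, 0, 0], 0], [[0, 0, 0], [0, 0, 0], 0], [[0, 0, 0], [0, 0, 0], 0], [[0, 0, 0], [0, 0, 0], 0], [[0, 0, 0], [0, 0, 0], 0]]}}

```text
time: 29.1
ee_pos: [0.3711, -0.4432, 0.2784]
tool_rot: [[0.096, 0.014, 0.995], [-0.995, -0.01, 0.096], [0.012, -1.0, 0.013]]
force: [0.4, 0.6, -0.3]
opening: 0.0004
```

```bash
cp pics/side_a.png pics/sa.png; python3 fl.py b
python3 - <<'E'
from h import *
a=cv2.imread("pics/side_a.png").astype(int);b=cv2.imread("pics/side_b.png").astype(int)
print("diff",(abs(a-b)[95:205,295:380].max(2)>25).sum())
h=cv2.cvtColor(b.astype(np.uint8),cv2.COLOR_BGR2HSV)
plate=cv2.inRange(h,(10,65,215),(28,120,255)); k=plate[90:210,290:380]; n,l,st,ce=cv2.connectedComponentsWithStats(k); i=1+np.argmax(st[1:,4]); print("plate",st[i]+[290,90,0,0,0])
for r in range(126,174,4): print(r,[290+x for x in (np.flatnonzero(l[r-90]==i)[[0,-1]] if (l[r-90]==i).any() else [])])
# predicted rows of the free edge for flap angles
th=np.radians(4.85); c,q=np.cos(th),np.sin(th)
for ang in(0,.08,.2,.5):
    x=-72+125*np.cos(ang); z=.113+.125*np.sin(ang); print(ang,[np.round(proj("side",np.array([.5371+(c*x-q*y)/1e3,-.1907+(q*x+c*y)/1e3,z+.0025])),1).tolist() for y in(100,-100)])
E
```

```text
29.1 [ 0.37106279 -0.44324109  0.27843868] [ 0.43173125  0.64534882 -0.33554124]
top pick px 375 189 blue there now 0 before 0
shut [[19, 108, 161], [24, 93, 159], [24, 94, 160], [20, 107, 162], [24, 93, 161], [25, 90, 161], [20, 105, 162], [25, 91, 159], [26, 89, 161], [20, 102, 160], [20, 111, 145], [27, 84, 160]]
sand box [  315   119   120   140 11371] ((59.5, 69.5), (139.0, 119.0), 90.0)
shut corners [[347.0, 214.0], [343.0, 173.0], [408.0, 168.0], [413.0, 208.0]]
open edge [[351.0, 225.0], [425.0, 219.0]]
side pick px 330 156 blue there now 0 before 66
shut [[20, 86, 228], [22, 80, 234], [22, 78, 234], [20, 86, 228], [22, 80, 234], [22, 80, 234], [20, 84, 228], [20, 83, 230], [22, 78, 235], [20, 84, 228], [19, 86, 228], [22, 78, 234]]
sand box [ 304  133   53   64 2775] ((60.45606231689453, 78.27435302734375), (51.176483154296875, 63.100433349609375), 1.9749339818954468)
shut corners [[353.0, 166.0], [312.0, 165.0], [316.0, 131.0], [353.0, 132.0]]
open edge [[368.0, 134.0], [367.0, 102.0]]
diff 0
plate [ 308  133   49   34 1335]
126 []
130 []
134 [np.int64(316), np.int64(351)]
138 [np.int64(316), np.int64(351)]
142 [np.int64(315), np.int64(355)]
146 [np.int64(315), np.int64(355)]
150 [np.int64(314), np.int64(355)]
154 [np.int64(314), np.int64(355)]
158 [np.int64(309), np.int64(355)]
162 [np.int64(313), np.int64(351)]
166 [np.int64(322), np.int64(350)]
170 []
0 [[312.0, 164.9], [316.2, 131.3]]
0.08 [[312.1, 162.2], [316.3, 128.8]]
0.2 [[312.7, 158.2], [316.9, 125.0]]
0.5 [[316.8, 148.6], [320.6, 115.8]]
```

```bash
python3 -c "
from station import job; print(job.sign_off())"
```

```text
the job is handed in; nothing more can be done
None
```

The blue pick is snapped into both clips and the flap is shut. I handed the job in at about 29 s; no verdict was reported.

- **Grasp:** My first two grasps closed on nothing. The fingertips turned out to be about 33 mm behind the TCP, although the description puts it at their very end. I found the right depth from the side view and by feel, and the third grasp held.
- **Seating:** I lowered the pick in steps of about 1 mm:
  - It first touched about 16 mm above home, and the highest reading on the way in was 8.7 N.
  - It then passed the lips with a pull-in and stopped hard with its axis about 82–83 mm up, so the rail was about 27 mm above its lowest.
  - The highest force I read on the charger was 15.7 N, pressing on the seat. Readings came only at the end of each move, so I could not see brief peaks between them.
- **Checks before shutting the flap:** The pictures showed the pick between the fingers of both clips. It was within about 1 mm of the rail's centre line, within about 3 mm of centre along the clips, and parallel to well under 0.06 rad.
- **Flap:** I pushed it over from behind. In the side view its free edge is about 2 px from where a fully shut flap should be, on the low side. Two pictures 1.7 s apart are identical, so it is at rest.
- **Not checked:** I did not measure the jar, mug, tin and cap again at the end. The arm felt no contact near them. The first, top-view estimate of the charger's position was about 4 mm off in x from the wrist view; I used the wrist view.

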